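Hold a display shelf home in its bracket

TASK

Pick up the light oak shelf board, lay it flat on the jig's bed between the guide cheeks, and slide its end under the bracket's flange and squarely against the bracket, pushing until the stop's orange pointer stands in the green zone, without ever driving it to the hard end of the red. Be my third hand while I put in the screws: finish while still holding the shelf there with that steady push, and do not let go. Leave the dark shelf and the other goods where they are.

Things in the scene. Friction and masses are not known exactly. Their poses are not given: they have to be found in the camera images.
- shelf: light oak shelf board, 180 long x 50 wide x 22 thick, 0.10 to 0.21 kg, lying flat; dark pilot holes near both ends (ends alike, either may go to the bracket). Origin: centre of its underside; x along its length, y across, z up. Grip it across the 50 mm width at mid-length or nearer its rear end, so the fingers stay clear of the jig's guide cheeks
- jig: jig fixed to the table: plywood bed 310 x 100, top 12 above the table, and a grey block (75 x 70, top 46 above the table) at its far end with a sprung stop. Origin: table level, under the bracket's upright face at rest. x runs along the bed towards the stop (the pushing direction; near end of the bed x = -200), y across, z up. The shelf lies along x, centred at y = 0
- guides (a point): point on the bed's top surface (12 above the table), mid-way between the near ends of two aluminium guide cheeks, at x = -38, y = 0 of the jig; axes as the jig. The cheeks run 35 from here towards the stop, 58 apart, 14 high above the bed; the shelf's front end goes between them with 4 to spare each side
- bracket_face (a point): black steel angle, 60 wide, on the sprung stop; moves with it. This point: table level under its upright face; axes as the jig. The face spans 14 to 42 above the table; a flange with two brass-ringed holes reaches 22 back from it over the bed, underside 39 above the table (5 over a shelf on the bed). Butted, the shelf's centre is at x = -90 here
- bracket (a joint): travel of the sprung stop and bracket along the jig's +x, m: 0 at rest, 0.018 hard end. It takes 3 N to start plus 0.6 N per mm. An orange crossbar on the bracket moves over a scale on the grey block: white to 0.006, green 0.006 to 0.013 (6.6 to 10.8 N), red beyond; mid-green is 0.0095 (8.7 N)
- shelf_dark: the other shelf board, nearly black brown, same size as the light one (180 x 50 x 22); origin at the centre of its underside, x along its length. Not for this job: leave it where it is
- driver: screwdriver with a red handle lying on the table to the robot's right, origin on its underside; leave alone
- perfume: amber glass perfume bottle with brass cap, 52 across, 100 tall, standing; origin under its centre; leave alone
- tube: pink cosmetics tube standing on its cap, 42 across, 125 tall; origin under its centre; leave alone
- bauble: lilac round gift tin like a ball, 84 across, 84 tall, flat foot; origin under its centre; leave alone
- tin: dark rose gift tin with pink lid and cream disc, 94 x 144 x 57 tall; origin under its centre; leave alone
- carton: long pink gift carton with a cream band, 45 x 110 x 40 tall; origin under its centre; leave alone
Mind the look-alikes: they are no part of the job. There is more than one size of the shelf; the job needs the middle-sized.

How it is judged:
By the outcome, as a careful person would: the job done as asked, in the order asked, and still so for the second after the job is handed in, while the arm keeps its last pose, push and grip.
It also fails if it takes over 37 s, if anything falls off the work surface, if the arm or the gripper's body presses on something with over 40 N, if the wrist force passes 120 N, or if a joint passes its speed limit or range.

ROBOT

A 7-joint arm with a two-finger parallel gripper is mounted at the origin on the work surface. World frame = base frame: x ahead of the robot, y to its left, z up, the work surface at z = 0. Lengths are in m, angles in rad, forces in N, time in s.
With the tool pointing down it reaches from about 0.4 to 0.85 m from the base axis. Payload 4.5 kg.
Tool frame: the origin (TCP) lies between the finger pads; the fingertips stand r.tip_reach ahead of it and the grasp point (between the pads) lies 3 mm ahead of it (r.tip_reach is the distance from the TCP to the fingertips, in m); z points along the fingers, y is the line along which they close (so a half turn about z gives the same grasp; the last joint's range is limited). The gripper opens to 88 mm and grips with 3 to 60 N. Pads are 18 mm wide; open, the fingers measure 123 mm over their backs; the gripper's body (75 mm by 187 mm) begins 45 mm behind the grasp point.
Start: joints at [1.192, 0.689, -0.195, 1.565, 0.157, 0.902, -0.215], TCP at [0.251, -0.573, 0.261] pointing down, gripper open.
Joint ranges: [-3.01, 3.01], [-0.46, 2.08], [-1.47, 1.51], [0.13, 2.56], [-1, 4.14], [0.04, 2.09], [-2.66, 2.66]. Speed limits (rad/s): [2.57, 2.57, 3.14, 3.14, 3.14, 3.14, 3.14].

INTERFACE

Orientations are given as a unit quaternion [x, y, z, w].
In Python, from plant import r gives the robot as it stands.
- The arm moves only by the tool step_arm, never from a script. Its argument "motion" is a list of rows, each an object with "dp": the shift along the tool's x, y, z in mm, a list of three; "twist": the turn, a rotation vector about the tool's x, y, z in rad, a list of three; "hand": the opening, from -1 (shut) to 1 (fully open). In form: [{"dp": [dx, dy, dz], "twist": [rx, ry, rz], "hand": hand}, ...]. A call has 1 to 5 rows; each row is the pose to reach, as a shift and turn from the pose commanded when the call began, along the tool's axes at that moment; what a row does not reach only later rows make up. A row lasts 1/8 s, in which the tool goes at most 62.5 mm and 10.7 degrees, less where a joint would pass 70% of its speed; a pose out of reach is approached as far as the arm can. A call with a gripper value outside its range is refused whole. The fingers move at their own pace and stop on an object; "force" is the grip in N (left out, the last holds). Time passes only in rows, so rows that repeat a pose let the fingers close. It gives the time, the measured TCP pose, the force, the opening and the grip force at its end, in the units of the state.
- r.get_state(): the state, without advancing time (a new reading comes with each control period).
- r.snapshot(name): name is "scene" or "top" or "wrist"; returns a dict with "pixels" (420x560x3 uint8, red, green, blue), "depth" (420x560 float32, m along the optical axis (not along the pixel's ray), 0 where there is no reading), "fx", "fy", "cx", "cy" (pixels), "xyz" and "orientation" of the camera in the world; the wrist camera has in their place "mount" (4x4, takes a point from camera to tool coordinates, whose origin is the TCP and whose axes are the flange's). Camera axes: x right, y down, z forward; pixel columns grow to the right and rows downward; lengths in m; the calibration is good to about 2 mm. A picture is of the moment at which its call begins: read the wrist's pose just before it.
- r.finish_job(): hands the job in; it is judged then, once.
Trained networks look in the newest picture that a camera, given by its name, has taken for a name from the list of things; names that differ only in an ending like _2 or _b are one class to them, and where a whole thing is asked for, a point or a joint stands for the part that bears it (a point fixed in the world has none). Each returns a list of dicts, best first, with "score" (0 to 1); they miss things now and then, are a little off and sometimes report something else, mostly with a low value. They report only what shows in the picture. A call takes as long as a camera call. They do not tell look-alikes from the thing itself.
- r.search_frame(camera, thing): "at" ([x, y, z] in m, in the coordinates of the camera as it stood for that picture, good to about 4 mm: the middle of the surface that is visible of it).
The state is a dict: "clock": time; "q": joint angles; "qd": joint speeds; "joint_torque": joint torques, N m; "tool_pos": TCP position; "eef_rot": TCP orientation; "contact_force": force on the tool from outside, world axes, zero at the start; "moment": the same for the moment, N m; "opening": opening from 0.0 (shut) to 1.0 (fully open); "finger_force": force on a finger pad.
Only numpy, scipy, OpenCV 4.12 (cv2) and the standard library are available. Lean on these libraries where they do the work, as an engineer would, in place of code of your own. Each camera call takes 0.05 s, during which the arm holds its last target. There are 200 camera calls.

## Working session

There is one attempt and no reset: what is moved stays moved. The work goes in short steps, Python scripts to look and compute and a tool call to move; the robot and the scene stay as the last step left them, time stands still between calls to the robot, and variables do not carry over. Pictures are saved under pics/ and viewed, at most 10 in all, crops included, and the job is handed in when it is done.

Besides the shell and the picture viewer there is one more tool, called after "Emit:" as name(argument=value, ...) on one line, values as JSON. step_arm: Moves the arm, as the interface text tells. Its arguments: {"type":"object","properties":{"motion":{"type":"array"},"force":{"type":"number"}},"required":["motion"]}

```bash
mkdir -p pics; ls
cat > h.py <<'E'
import numpy as np, cv2
from scipy.spatial.transform import Rotation as R
from plant import r
def cam(s,st=None):
    T=np.eye(4)
    if 'mount' in s:
        B=np.eye(4);B[:3,:3]=R.from_quat(st['eef_rot']).as_matrix();B[:3,3]=st['tool_pos']
        return B@np.array(s['mount'])
    o=np.array(s['orientation'])
    T[:3,:3]=R.from_quat(o).as_matrix() if o.size==4 else o
    T[:3,3]=s['xyz'];return T
def cloud(s,T):
    d=s['depth'];v,u=np.mgrid[:d.shape[0],:d.shape[1]]
    P=np.stack([(u-s['cx'])/s['fx']*d,(v-s['cy'])/s['fy']*d,d],-1)
    return P@T[:3,:3].T+T[:3,3]
def px(s,T,p):
    c=T[:3,:3].T@(np.array(p)-T[:3,3]);return np.round([c[0]/c[2]*s['fx']+s['cx'],c[1]/c[2]*s['fy']+s['cy']]).astype(int)
def save(n,im): cv2.imwrite(f'pics/{n}.png',np.ascontiguousarray(im[...,::-1]))
E
python3 - <<'E'
from h import *
np.set_printoptions(precision=3,suppress=True)
print(r.get_state(), r.tip_reach)
for c in ('top','scene'):
    s=r.snapshot(c);T=cam(s);save(c,s['pixels'])
    print(c,s['xyz'],s['orientation'])
    for t in ['shelf','jig','guides','bracket_face','shelf_dark']:
        for d in r.search_frame(c,t)[:4]:
            p=T[:3,:3]@np.array(d['at'])+T[:3,3]; print(t,round(d['score'],2),p,px(s,T,p))
E
```

```text
pics
{'clock': 0.0, 'q': array([ 1.192,  0.69 , -0.194,  1.566,  0.157,  0.903, -0.215]), 'qd': array([ 0.001,  0.001, -0.001,  0.002,  0.   , -0.   ,  0.   ]), 'joint_torque': array([  0.   , -52.756,  -1.267, -15.343,  -0.053,   0.006,   0.   ]), 'tool_pos': array([ 0.25 , -0.572,  0.26 ]), 'eef_rot': array([ 0.979,  0.205, -0.   , -0.001]), 'contact_force': array([-0.309,  0.348,  0.398]), 'moment': array([ 0.01 ,  0.043, -0.007]), 'finger_force': 0.0, 'opening': 1.000297036141057} 0.022
top [0.166 0.005 1.576] [ 0.707 -0.701  0.065 -0.074]
shelf 0.82 [ 0.178 -0.326  0.032] [405 309]
shelf 0.76 [0.275 0.262 0.019] [200 273]
shelf 0.58 [0.455 0.133 0.017] [246 212]
jig 0.86 [ 0.587 -0.142  0.013] [338 170]
jig 0.16 [0.465 0.319 0.022] [183 208]
guides 0.86 [ 0.583 -0.139  0.014] [337 172]
guides 0.31 [0.678 0.361 0.073] [169 134]
bracket_face 0.73 [ 0.586 -0.143  0.011] [338 171]
bracket_face 0.65 [0.468 0.322 0.026] [182 207]
bracket_face 0.58 [ 0.631 -0.158  0.039] [344 154]
shelf_dark 0.62 [0.467 0.322 0.019] [182 208]
scene [1.111 0.307 0.914] [ 0.493  0.806 -0.277 -0.176]
shelf 0.78 [0.464 0.136 0.022] [328 223]
shelf 0.78 [0.279 0.258 0.02 ] [392 192]
shelf 0.75 [ 0.196 -0.323  0.028] [231 113]
jig 0.86 [ 0.619 -0.133  0.011] [211 230]
jig 0.23 [0.439 0.513 0.038] [476 269]
guides 0.94 [ 0.617 -0.136  0.014] [211 228]
bracket_face 0.82 [ 0.635 -0.15   0.042] [201 225]
shelf_dark 0.69 [0.483 0.328 0.025] [396 256]
```

View pics/top.png

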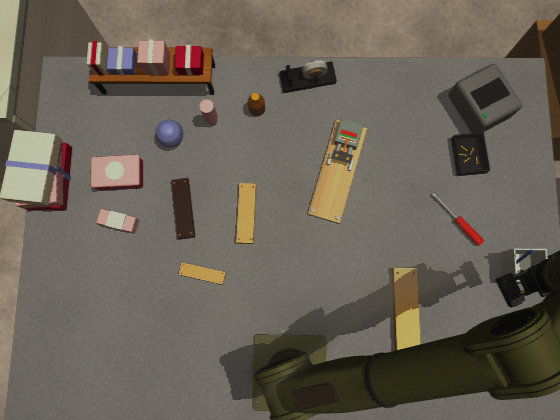

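View pics/scene.png

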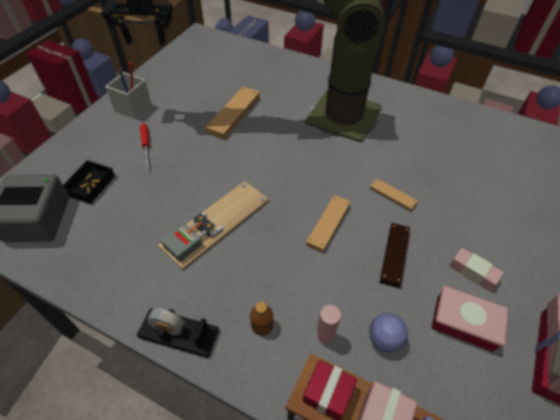

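Run:
```python
from h import *
np.set_printoptions(precision=4,suppress=True)
C={'A':(.183,-.325,.028),'B':(.278,.26,.02),'C':(.46,.134,.02),'D':(.475,.325,.02)}
for c in ('top','scene'):
    s=r.snapshot(c);T=cam(s);P=cloud(s,T);im=s['pixels'].astype(int)
    for k,p in C.items():
        m=(np.hypot(*(P[...,:2]-np.array(p[:2])).transpose(2,0,1))<.17)&(s['depth']>0)
        u,v=px(s,T,p);ref=np.median(im[v-2:v+3,u-2:u+3].reshape(-1,3),0)
        m&=(abs(im-ref).sum(-1)<60)&(P[...,2]>.008)&(P[...,2]<.06)
        n,l=cv2.connectedComponents(m.astype(np.uint8));lab=l[v,u]
        Q=P[l==lab] if lab else P[m]
        zt=np.median(Q[:,2]);Q=Q[abs(Q[:,2]-zt)<.006]
        (cx,cy),(w,h),a=cv2.minAreaRect((Q[:,:2]*1000).astype(np.float32))
        if w<h:w,h,a=h,w,a+90
        print(c,k,ref,'z',zt,'c',cx,cy,'LxW',w,h,'yaw',(a+90)%180-90,len(Q))
```

```text
top A [119.  86.  45.] z 0.029386332116953184 c 223.54869079589844 -329.9068603515625 LxW 141.03530883789062 69.04102325439453 yaw 0.3359689712524414 817
top B [189. 152.  78.] z 0.015617163227888087 c 275.6686706542969 257.93438720703125 LxW 132.0470733642578 35.43083190917969 yaw 78.08077239990234 490
top C [189. 155.  82.] z 0.021442366487562037 c 455.373046875 133.09017944335938 LxW 178.56658935546875 48.808799743652344 yaw -1.2754287719726562 850
top D [55. 37. 30.] z 0.021289649600798155 c 467.93975830078125 322.58831787109375 LxW 180.7126007080078 51.72596740722656 yaw 8.447561264038086 898
scene A [107.  82.  54.] z 0.030002047249006347 c 181.45376586914062 -329.5438232421875 LxW 232.130859375 70.61756896972656 yaw 0.6778676509857178 470
scene B [173. 135.  89.] z 0.017339767110880866 c 275.0783386230469 259.6205749511719 LxW 132.77174377441406 39.76580810546875 yaw 79.66441345214844 432
scene C [174. 136.  90.] z 0.022870800410308312 c 454.1262512207031 134.36741638183594 LxW 180.26246643066406 49.33951950073242 yaw -1.6953811645507812 962
scene D [38. 20. 12.] z 0.0230250197346048 c 470.6524963378906 324.6944274902344 LxW 177.89517211914062 48.02920913696289 yaw 8.877017974853516 1086
```

Top picture: three light oak boards – A (405,309) is about 232x70x30, B (200,273) about 132x36x16, and C (246,212) about 180x49x22. C is the middle size and matches 180x50x22. The dark one (182,208) is the look-alike to leave alone. The jig is at (338,170) with its stop at the upper end. Next I'll confirm C and measure the jig.

Run:
```python
from h import *
np.set_printoptions(precision=4,suppress=True)
s=r.snapshot('top');T=cam(s);P=cloud(s,T);im=s['pixels']
a=cv2.resize(im[165:260,205:295],None,fx=4,fy=4,interpolation=cv2.INTER_CUBIC)
b=cv2.resize(im[110:230,300:380],None,fx=4,fy=4,interpolation=cv2.INTER_CUBIC)
o=np.zeros((480,690,3),np.uint8);o[:380,:360]=a;o[:480,365:685]=b;save('crop',o)
for c in ('top','scene'):
    s=r.snapshot(c);T=cam(s);P=cloud(s,T)
    d=np.hypot(P[...,0]-.59,P[...,1]+.142)
    m=(d<.2)&(P[...,2]>.006)&(s['depth']>0)
    n,l,st,_=cv2.connectedComponentsWithStats(m.astype(np.uint8));k=1+st[1:,4].argmax()
    Q=P[l==k];(cx,cy),(w,h),a=cv2.minAreaRect((Q[:,:2]*1000).astype(np.float32))
    if w<h:w,h,a=h,w,a+90
    a=np.radians((a+90)%180-90);ax=np.array([np.cos(a),np.sin(a)]);ay=np.array([-ax[1],ax[0]])
    o=np.array([cx,cy])/1000+ax*.045
    print(c,'c',cx,cy,w,h,'yaw',np.degrees(a),'origin',o)
    L=(Q[:,:2]-o)@np.c_[ax,ay]
    bed=(abs(Q[:,2]-.012)<.006)
    for x0 in np.arange(-.19,-.05,.02):
        q=bed&(abs(L[:,0]-x0-.01)<.01);print(round(x0,2),L[q,1].min()*1e3,L[q,1].max()*1e3,np.median(Q[q,2])*1e3)
    t=Q[:,2]>.034; print('high pts x',np.percentile(L[t,0],[1,10,50,90,99])*1e3,'y',np.percentile(L[t,1],[1,50,99])*1e3,'x range',L[:,0].min(),L[:,0].max())
```

```text
top c 593.0660400390625 -141.88739013671875 325.68634033203125 106.5072250366211 yaw -16.571502685546875 origin [ 0.6362 -0.1547]
-0.19 -53.12286014976234 53.25362439927815 11.634980651436088
-0.17 -48.943161143178855 49.91537060946246 11.328477766471057
-0.15 -50.70201489817407 51.443768988522145 11.63878048425726
-0.13 -53.253612075536836 50.07245077149176 11.554014068805296
-0.11 -48.94369543397158 50.44030432178406 11.989235008223798
-0.09 -50.61139770055159 50.05694111622847 11.681494162039563
-0.07 -48.82414534100907 52.59448626053826 11.569653810214685
-0.05 -50.73598659334908 50.56086204084522 11.667022986078358
high pts x [-25.6644 -15.1814  45.6255  87.9038  98.5463] y [-32.8747   0.9773  34.8038] x range -0.20784320518778387 0.11784317897328071
scene c 589.1016845703125 -140.04762268066406 311.13543701171875 104.60099792480469 yaw -16.127647399902344 origin [ 0.6323 -0.1525]
-0.19 -49.601372819341236 51.34954233369848 12.798429336912386
-0.17 -48.490653587819445 52.30051890740761 12.621667599071296
-0.15 -49.142789448790445 51.765785406490686 13.101524103936612
-0.13 -50.66220395765687 50.438969425070056 12.772150420628792
-0.11 -50.067562056795424 51.81063580068168 12.228677513479946
-0.09 -49.26100111328272 50.64940218663886 12.631834734790903
-0.07 -49.3679811199106 50.795819534830464 12.720523065891998
-0.05 -52.30049140398877 51.01514634960032 12.376314219292972
high pts x [-20.6432  -7.9045  56.7178  96.8946 104.8105] y [-33.6258   3.3923  35.    ] x range -0.20056765641453655 0.11056782194440717
```

View pics/crop.png

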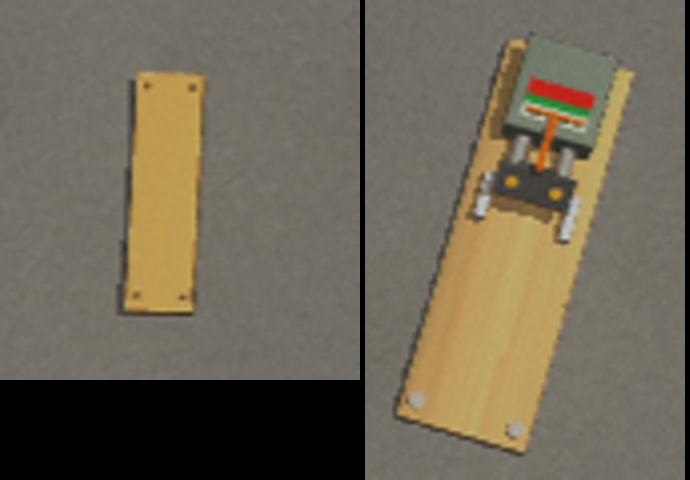

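The left half of the crop confirms C: a light oak board with pilot holes at both ends. The right half shows the jig, with bracket and cheeks at its upper end and the orange pointer in white. I'll move towards the shelf now.

Emit:
step_arm(motion=[{"dp":[40,-32,0],"twist":[0,0,0.088],"hand":1},{"dp":[87,-69,0],"twist":[0,0,0.176],"hand":1},{"dp":[134,-106,0],"twist":[0,0,0.264],"hand":1},{"dp":[181,-143,0],"twist":[0,0,0.352],"hand":1},{"dp":[228,-180,0],"twist":[0,0,0.44],"hand":1}])

```text
clock: 1.48
tool_pos: [0.3884, -0.3145, 0.261]
eef_rot: [1.0, -0.015, 0.0, 0.0]
contact_force: [0.4, 0.0, 1.2]
opening: 1.003
finger_force: 0.0
```

Emit:
step_arm(motion=[{"dp":[7,-58,0],"twist":[0,0,0],"hand":1},{"dp":[14,-118,0],"twist":[0,0,0],"hand":1},{"dp":[20,-178,5],"twist":[0,0,0],"hand":1},{"dp":[25,-238,10],"twist":[0,0,0],"hand":1},{"dp":[30,-298,20],"twist":[0,0,0],"hand":1}])

```text
clock: 2.1
tool_pos: [0.4262, -0.0172, 0.241]
eef_rot: [1.0, -0.014, 0.001, -0.0]
contact_force: [0.1, 0.1, 0.5]
opening: 0.999
finger_force: 0.0
```

Emit:
step_arm(motion=[{"dp":[3,-60,10],"twist":[0,0,0],"hand":1},{"dp":[6,-120,20],"twist":[0,0,0],"hand":1},{"dp":[10,-150,30],"twist":[0,0,0],"hand":1},{"dp":[10,-150,30],"twist":[0,0,0],"hand":1}])

```text
clock: 2.6
tool_pos: [0.4396, 0.1335, 0.2102]
eef_rot: [1.0, -0.011, -0.0, -0.001]
contact_force: [1.2, -0.5, 0.8]
opening: 1.002
finger_force: 0.0
```

Run:
```python
from h import *
np.set_printoptions(precision=4,suppress=True)
st=r.get_state();s=r.snapshot('wrist');T=cam(s,st);P=cloud(s,T);save('w1',s['pixels'])
print(st['tool_pos'],st['eef_rot'],T[:3,3],px(s,T,(.455,.134,.022)))
for d in r.search_frame('wrist','shelf'): print(d['score'],T[:3,:3]@np.array(d['at'])+T[:3,3])
m=(P[...,2]>.012)&(P[...,2]<.03)&(np.hypot(P[...,0]-.455,P[...,1]-.134)<.13)&(s['depth']>0)
n,l,sta,_=cv2.connectedComponentsWithStats(m.astype(np.uint8));k=1+sta[1:,4].argmax()
Q=P[l==k];print('z',np.median(Q[:,2]));(cx,cy),(w,h),a=cv2.minAreaRect((Q[:,:2]*1000).astype(np.float32));print(cx,cy,w,h,a,sta[k])
```

```text
[0.4396 0.1335 0.2102] [ 0.9999 -0.0108 -0.     -0.0005] [0.5117 0.1326 0.3329] [279 172]
0.94 [0.4657 0.1336 0.0195]
0.72 [0.2516 0.2181 0.0163]
z 0.020684368328144798
453.2268371582031 133.68495178222656 50.04911804199219 180.215087890625 88.4808349609375 [  249    63    62   205 11717]
```

Emit:
step_arm(motion=[{"dp":[0,0,50],"twist":[0,0,0],"hand":1},{"dp":[-1,0,110],"twist":[0,0,0],"hand":1},{"dp":[-1,0,160],"twist":[0,0,0],"hand":1},{"dp":[-1,0,180],"twist":[0,0,0],"hand":1},{"dp":[-1,0,184],"twist":[0,0,0],"hand":1}])

```text
clock: 3.32
tool_pos: [0.4467, 0.1315, 0.0312]
eef_rot: [1.0, -0.015, -0.004, 0.002]
contact_force: [-0.2, 0.3, 0.0]
opening: 1.002
finger_force: 0.0
```

Emit:
step_arm(motion=[{"dp":[0,0,0],"twist":[0,0,0],"hand":0.2},{"dp":[0,0,0],"twist":[0,0,0],"hand":-0.4},{"dp":[0,0,0],"twist":[0,0,0],"hand":-0.4},{"dp":[0,0,0],"twist":[0,0,0],"hand":-0.4}], force=40)

```text
clock: 3.82
tool_pos: [0.4449, 0.1325, 0.0318]
eef_rot: [1.0, -0.014, -0.005, 0.002]
contact_force: [0.6, 1.8, 1.5]
opening: 0.57
finger_force: 0.9
```

Emit:
step_arm(motion=[{"dp":[0,0,0],"twist":[0,0,0],"hand":-1},{"dp":[0,0,0],"twist":[0,0,0],"hand":-1},{"dp":[0,0,0],"twist":[0,0,0],"hand":-1}], force=40)

```text
clock: 4.2
tool_pos: [0.4449, 0.1326, 0.0318]
eef_rot: [1.0, -0.013, -0.005, 0.002]
contact_force: [0.7, -0.8, 6.9]
opening: 0.564
finger_force: 40.0
```

Run:
```python
from h import *
np.set_printoptions(precision=4,suppress=True)
print(r.get_state())
```

```text
{'clock': 4.2, 'q': array([-0.3844,  0.937 , -0.0064,  2.172 ,  0.0944,  0.0433, -2.0803]), 'qd': array([-0.0002,  0.0001, -0.0004, -0.0021, -0.0004, -0.0009, -0.0007]), 'joint_torque': array([  0.0377, -45.2877,   1.5014,  -0.62  ,  -0.0046,  -0.0152,
        -0.0106]), 'tool_pos': array([0.4449, 0.1326, 0.0318]), 'eef_rot': array([ 0.9999, -0.0135, -0.005 ,  0.0016]), 'contact_force': array([ 0.6981, -0.8306,  6.9488]), 'moment': array([ 0.1007,  0.0005, -0.0066]), 'finger_force': 40.00785291194916, 'opening': 0.5641838761109428}
```

Emit:
step_arm(motion=[{"dp":[0,0,-20],"twist":[0,0,0],"hand":-1},{"dp":[0,0,-50],"twist":[0,0,0],"hand":-1},{"dp":[0,0,-90],"twist":[0,0,0],"hand":-1},{"dp":[0,0,-110],"twist":[0,0,0],"hand":-1}])

```text
clock: 4.7
tool_pos: [0.446, 0.1328, 0.1428]
eef_rot: [1.0, -0.014, -0.005, 0.002]
contact_force: [0.6, -0.0, -1.8]
opening: 0.558
finger_force: 40.0
```

Emit:
step_arm(motion=[{"dp":[7,40,0],"twist":[0,0,0.04],"hand":-1},{"dp":[20,100,0],"twist":[0,0,0.1],"hand":-1},{"dp":[35,160,0],"twist":[0,0,0.17],"hand":-1},{"dp":[45,215,0],"twist":[0,0,0.23],"hand":-1},{"dp":[49,242,0],"twist":[0,0,0.26],"hand":-1}])

```text
clock: 5.32
tool_pos: [0.4877, -0.1146, 0.1413]
eef_rot: [0.989, -0.146, -0.006, 0.003]
contact_force: [0.9, 0.4, -2.4]
opening: 0.566
finger_force: 40.0
```

Emit:
step_arm(motion=[{"dp":[0,0,0],"twist":[0,0,0],"hand":-1},{"dp":[0,0,0],"twist":[0,0,0],"hand":-1}])

```text
clock: 5.58
tool_pos: [0.4879, -0.109, 0.1414]
eef_rot: [0.99, -0.142, -0.006, 0.002]
contact_force: [0.7, -0.0, -2.4]
opening: 0.563
finger_force: 40.0
```

```bash
cat > meas.py <<'E'
from h import *
import sys
np.set_printoptions(precision=4,suppress=True)
yaw=np.radians(float(sys.argv[2]) if len(sys.argv)>2 else -16.3);o=np.array([.634,-.1535])
ax=np.array([np.cos(yaw),np.sin(yaw)]);ay=np.array([-ax[1],ax[0]])
st=r.get_state();s=r.snapshot('wrist');T=cam(s,st);P=cloud(s,T);save(sys.argv[1],s['pixels'])
print(st['tool_pos'],st['eef_rot'],'force',st['contact_force'],st['finger_force'])
J=np.dstack([(P[...,:2]-o)@np.c_[ax,ay],P[...,2:]]);ok=s['depth']>0
t=st['tool_pos'];tj=(t[:2]-o)@np.c_[ax,ay];print('tcp in jig',tj*1e3,'tool yaw',np.degrees(2*np.arctan2(st['eef_rot'][1],st['eef_rot'][0])))
np.savez(sys.argv[1],J=J,im=s['pixels'])
print('tcp px',px(s,T,t))
for t_ in ['shelf','jig','guides','bracket_face']:
    for d in r.search_frame('wrist',t_)[:2]:
        p=T[:3,:3]@np.array(d['at'])+T[:3,3];print(t_,round(d['score'],2),(p[:2]-o)@np.c_[ax,ay]*1e3,p[2],px(s,T,p))
E
python3 meas.py w2
```

```text
[ 0.4879 -0.109   0.1414] [ 0.9898 -0.1421 -0.0058  0.0019] force [ 0.6814 -0.0268 -2.4418] 39.997851848602295
tcp in jig [-152.7714    1.7396] tool yaw -16.338596616666567
tcp px [280 301]
shelf 0.71 [-105.2553    3.1226] 0.12751749402214355 [276 171]
jig 0.97 [-34.5761 -11.5225] 0.009406949099916018 [299  25]
guides 0.69 [-30.3475 -12.2894] 0.015018655849859341 [301  16]
```

View pics/w2.png

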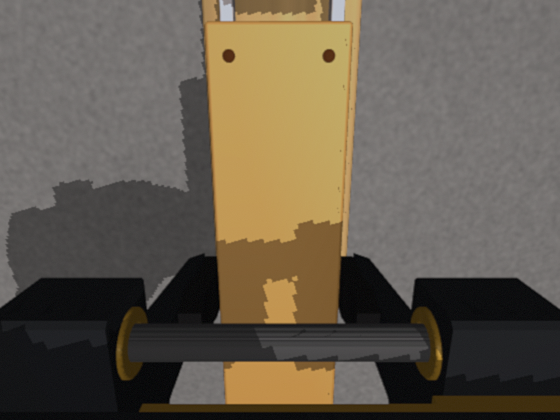

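The shelf is held square in the fingers: front edge at row 22, columns 206–352. The guide cheeks show just above it at columns 228 and 337. I'll compare shelf and jig in this same depth frame.

```bash
cat > an.py <<'E'
import numpy as np,sys
np.set_printoptions(precision=1,suppress=True)
d=np.load(sys.argv[1]+'.npz');J=d['J']*1e3;im=d['im'].astype(int)
z=J[...,2]; hi=float(sys.argv[2])  # shelf top z approx
S=(abs(z-hi)<6)&(abs(J[...,1])<60)&(J[...,0]>-140); B=(abs(z-12)<3)&(abs(J[...,1])<80); C=(z>22)&(z<30)&(abs(J[...,1])<50)&(J[...,0]>-45)
print('shelf z',np.median(z[S]),'front x',np.percentile(J[...,0][S],99.8))
for n,M in (('shelf',S),('bed',B),('cheek/26',C)):
    for v in range(0,240,20 if n!='cheek/26' else 6):
        m=M[v:v+2]
        if m.sum()>4:
            q=J[v:v+2][m]; y=np.sort(q[:,1]); g=np.where(np.diff(y)>3)[0]
            print(n,v,'x',q[:,0].mean(),'y',y[0],y[-1],'gaps',[(round(float(y[i]),1),round(float(y[i+1]),1)) for i in g][:4],'z',q[:,2].mean())
E
python3 an.py w2 131
```

```text
shelf z 130.14262879840823 front x -54.475071862342354
shelf 20 x -54.48581613844556 y -21.04570885125139 25.813023046759724 gaps [] z 129.22345006529315
shelf 40 x -60.5536680774005 y -22.33115175069092 27.12015282717874 gaps [] z 130.08395016005142
shelf 60 x -66.79290347070223 y -22.274780635302953 27.215939112003646 gaps [] z 130.09973324295132
shelf 80 x -73.22072480624024 y -22.2053224920491 27.5030565142041 gaps [] z 130.09187548825992
shelf 100 x -79.84720644426312 y -22.297334382054853 27.344788811265175 gaps [] z 130.0691158790559
shelf 120 x -86.68197270436062 y -22.373323686156493 27.364265582825336 gaps [] z 130.08866085250415
shelf 140 x -93.73073534287971 y -22.311382038701698 26.88860188025994 gaps [] z 130.15523873394383
shelf 160 x -100.998421437594 y -22.503670950018396 26.961261021315707 gaps [] z 130.21743657193468
shelf 180 x -108.53816063734104 y -22.537875167202618 26.890921706748795 gaps [] z 130.10725676557917
shelf 200 x -116.28133083850784 y -22.557581588539875 27.027060620920622 gaps [] z 130.22285263840652
shelf 220 x -124.31641346367515 y -22.5858270737
[... 1158 characters left out ...]
8.9)] z 10.6482515939747
bed 200 x -149.44215004708667 y -49.64539447861829 49.11817181458924 gaps [(-45.6, 48.9)] z 10.581886593076742
bed 220 x -164.6593240739077 y -48.92474604164229 49.120178339650046 gaps [(-45.7, 49.1)] z 10.727994974907416
cheek/26 0 x -24.142179683536803 y -36.66470663895282 36.56120605881905 gaps [(-29.1, 29.0)] z 24.512346580417663
cheek/26 6 x -27.299470195740895 y -36.952119401514445 36.81456264479472 gaps [(-29.3, 29.1)] z 24.5919920015744
cheek/26 12 x -30.488202571190875 y -37.052420438173 36.162594706929625 gaps [(-29.1, 28.8)] z 24.787986280922606
cheek/26 18 x -33.62302382200027 y -36.67768905264085 36.53166463724568 gaps [(-29.1, 28.8)] z 24.44327402287284
```

Emit:
step_arm(motion=[{"dp":[0,2.5,15],"twist":[0,0,0],"hand":-1},{"dp":[0,2.5,45],"twist":[0,0,0],"hand":-1},{"dp":[0,2.5,75],"twist":[0,0,0],"hand":-1},{"dp":[0,2.5,90],"twist":[0,0,0],"hand":-1},{"dp":[0,2.5,95],"twist":[0,0,0],"hand":-1}])

```text
clock: 6.45
tool_pos: [0.486, -0.1131, 0.0456]
eef_rot: [0.99, -0.143, -0.006, 0.002]
contact_force: [-0.1, -0.3, -2.0]
opening: 0.563
finger_force: 40.0
```

Emit:
step_arm(motion=[{"dp":[0,0,1],"twist":[0,0,0],"hand":-1},{"dp":[0,0,1],"twist":[0,0,0],"hand":-1}])

```text
clock: 6.7
tool_pos: [0.487, -0.1133, 0.0463]
eef_rot: [0.99, -0.143, -0.005, 0.002]
contact_force: [-0.9, 0.3, -1.6]
opening: 0.564
finger_force: 40.0
```

```bash
python3 meas.py w3; python3 an.py w3 35 | grep -v bed
```

```text
[ 0.487  -0.1133  0.0463] [ 0.9897 -0.1432 -0.0045  0.0025] force [-0.9462  0.3292 -1.5863] 39.9978107213974
tcp in jig [-152.3675   -2.715 ] tool yaw -16.46107326176342
tcp px [280 301]
shelf 0.72 [-106.762     1.4642] 0.03338822820541992 [269 176]
jig 0.8 [-89.0339  12.4905] 0.011431345409249144 [243 124]
guides 0.67 [-87.1428  13.4117] 0.015241219768546477 [240 120]
shelf z 35.27180765373422 front x -54.007250283216834
shelf 20 x -54.02244797641703 y -25.862245664537504 21.217365743328294 gaps [] z 34.28876631446209
shelf 40 x -60.12689911401705 y -26.849894696373543 22.719065227914804 gaps [] z 35.31097456074346
shelf 60 x -66.35783220355383 y -26.800792817637753 22.800051019472377 gaps [] z 35.25470120419507
shelf 80 x -72.78758409717427 y -26.883787134596446 22.648770897213502 gaps [] z 35.23381571473122
shelf 100 x -79.4167863698033 y -26.838919960050067 22.861862658510113 gaps [] z 35.281474246253005
shelf 120 x -86.2469619225807 y -26.686996339669378 22.642999372741276 gaps [] z 35.32079118148512
shelf 140 x -93.29757331938622 y -26.97865112569238 22.217737693254797 gaps [] z 35.3039430033874
shelf 160 x -100.57599712746354 y -27.048897313201255 22.36249695488928 gaps [] z 35.26353927730582
shelf 180 x -108.09692619133268 y -26.966414916327096 22.39295613694839 gaps [] z 35.23982951510885
shelf 200 x -115.83873710319989 y -26.972488147136513 22.60882278751641 gaps [] z 35.325134007692306
shelf 220 x -123.8901061042388 y -26.938600712253674 22.421535125854483 gaps [] z 35.24313676112869
```

Emit:
step_arm(motion=[{"dp":[0,-2,1],"twist":[0,0,0],"hand":-1},{"dp":[0,-2,2],"twist":[0,0,0],"hand":-1},{"dp":[0,-2,2.5],"twist":[0,0,0],"hand":-1},{"dp":[0,-2,2.5],"twist":[0,0,0],"hand":-1}])

```text
clock: 7.45
tool_pos: [0.4873, -0.1109, 0.0438]
eef_rot: [0.99, -0.143, -0.005, 0.002]
contact_force: [-0.3, 0.4, 6.2]
opening: 0.565
finger_force: 40.0
```

```bash
python3 meas.py w4; python3 an.py w4 35 | grep shelf; python3 -c "
from plant import r;print(r.get_state()['q'])"
```

```text
[ 0.4873 -0.1109  0.0438] [ 0.9897 -0.1428 -0.0049  0.0023] force [-0.294   0.4408  6.191 ] 40.012072920799255
tcp in jig [-152.7985   -0.304 ] tool yaw -16.423757699822534
tcp px [280 301]
shelf 0.77 [-105.9899    3.5044] 0.030332773245280775 [270 173]
shelf 0.42 [-82.8059  -9.043 ] 0.010807603443881014 [301 108]
jig 0.58 [-84.3128  -9.9294] 0.012734661413773302 [303 112]
guides 0.75 [-77.2124  -6.2401] 0.012329750766594039 [294  94]
shelf z 32.72107197575609 front x -54.46482573968738
shelf 20 x -54.48568075849768 y -23.295324294313136 23.546653404429122 gaps [] z 31.79336332243965
shelf 40 x -60.55586822458793 y -24.337604611000746 24.928921580544536 gaps [] z 32.63781319338895
shelf 60 x -66.80940013545899 y -24.424347546608853 25.010074093526985 gaps [] z 32.759040994414235
shelf 80 x -73.23173740212535 y -24.570565541048246 25.06873602921068 gaps [] z 32.729579264857485
shelf 100 x -79.85506670826278 y -24.390279939763587 25.134052266170524 gaps [] z 32.73667271001199
shelf 120 x -86.68966499407166 y -24.505256502211306 25.165857097540385 gaps [] z 32.66777586585957
shelf 140 x -93.73856261193782 y -24.456747945046533 24.801053101069545 gaps [] z 32.67794491551212
shelf 160 x -100.99379160014527 y -24.681912011410535 24.723047966214846 gaps [] z 32.810688669098155
shelf 180 x -108.51841949240765 y -24.693973888965935 24.715643442064543 gaps [] z 32.734185499873725
shelf 200 x -116.30270284144912 y -24.656597805567763 24.9178184378571 gaps [] z 32.65684937027287
shelf 220 x -124.31254967618926 y -24.713600347097557 24.8215260791573 gaps [] z 32.71577189300438
[ 0.14382458  0.91827408 -0.02466034  2.06896452  0.14547493  0.16606142
 -1.87236329]
```

Shelf is flat on the bed, centred to about 0.3 mm and square. Now I slide it in.

Emit:
step_arm(motion=[{"dp":[7,0,-0.7],"twist":[0,0,0],"hand":-1},{"dp":[17,0,-0.7],"twist":[0,0,0],"hand":-1},{"dp":[29,0,-0.7],"twist":[0,0,0],"hand":-1},{"dp":[39,0,-0.7],"twist":[0,0,0],"hand":-1},{"dp":[45,0,-0.7],"twist":[0,0,0],"hand":-1}])

```text
clock: 8.32
tool_pos: [0.5263, -0.1234, 0.0438]
eef_rot: [0.99, -0.143, -0.01, 0.003]
contact_force: [-10.6, 3.4, 14.8]
opening: 0.564
finger_force: 40.0
```

Emit:
step_arm(motion=[{"dp":[0,0,0],"twist":[0,0,0],"hand":-1},{"dp":[0,0,0],"twist":[0,0,0],"hand":-1}])

```text
clock: 8.57
tool_pos: [0.5273, -0.1237, 0.0438]
eef_rot: [0.99, -0.143, -0.008, 0.003]
contact_force: [-7.8, 1.0, 11.9]
opening: 0.563
finger_force: 40.0
```

```bash
python3 meas.py w5; python3 an.py w5 33 | grep shelf|head -8
python3 - <<'E'
from h import *
s=r.snapshot('top');save('top2',cv2.resize(s['pixels'][105:185,305:385],None,fx=7,fy=7,interpolation=cv2.INTER_CUBIC))
E
```

```text
[ 0.5273 -0.1237  0.0438] [ 0.9897 -0.143  -0.0084  0.0026] force [-7.7906  0.9781 11.8947] 40.02840220928192
tcp in jig [-110.757   -1.353] tool yaw -16.438617913160208
tcp px [280 301]
shelf 0.62 [-72.6074   1.2333] 0.030087659955615104 [273 195]
jig 0.87 [-38.6382   2.7207] 0.009005379057201002 [269 102]
guides 0.69 [-33.0605   3.7346] 0.011762507380219389 [266  88]
guides 0.23 [-18.1567  -0.1481] 0.04213042979675102 [276  34]
bracket_face 0.79 [-19.5037   3.6249] 0.03843719104068119 [264  41]
shelf z 32.74791324727 front x -24.150120003444634
shelf 60 x -24.889281335755005 y -25.36954578065864 23.833537191261282 gaps [] z 32.77224965325378
shelf 80 x -31.28306382374414 y -25.572848567851654 23.798511678449273 gaps [] z 32.73388685882764
shelf 100 x -37.87872920949902 y -25.31387314115721 23.855559465659173 gaps [] z 32.78969787279731
shelf 120 x -44.68548512763569 y -25.43101978904122 23.736996682902305 gaps [] z 32.76318728856318
shelf 140 x -51.72011626681859 y -25.6666753360489 23.994439264944145 gaps [] z 32.70032679424895
shelf 160 x -58.9779984971891 y -25.571895687676676 24.21761293333824 gaps [] z 32.715445957018034
shelf 180 x -66.48624709877889 y -25.51794425481169 24.1424120197379 gaps [] z 32.70539507045026
```

View pics/top2.png

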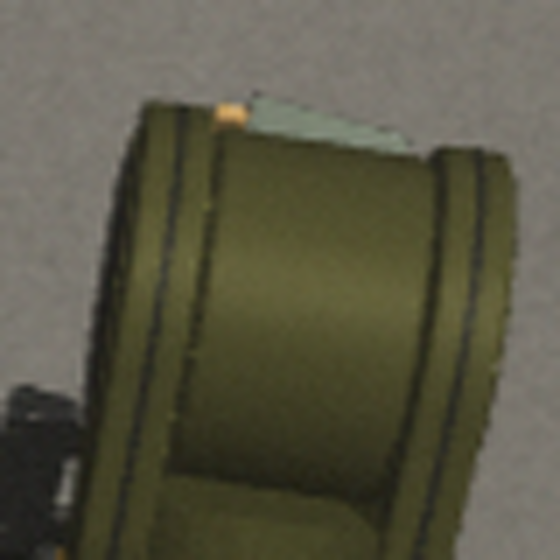

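The top view is blocked by the arm. I'll use the wrist camera and measure the flange edge for the bracket travel, plus the scene camera for the pointer.

```bash
cat > br.py <<'E'
import numpy as np,sys
np.set_printoptions(precision=1,suppress=True)
d=np.load(sys.argv[1]+'.npz');J=d['J']*1e3;im=d['im'].astype(int)
z=J[...,2]
for c in range(-25,26,10):
    M=(z>36)&(z<46)&(abs(J[...,1]-c)<3)&(J[...,0]>-50)&(J[...,0]<40)
    S=(abs(z-32.7)<2)&(abs(J[...,1]-c)<3)&(J[...,0]>-100)
    q=J[M]; print(c,len(q),'flange x',np.percentile(q[:,0],[1,3,99]) if len(q) else '', 'z',np.median(q[:,2]) if len(q) else '', 'shelf vis front',np.percentile(J[S][:,0],99) if S.any() else '')
E
python3 br.py w5
python3 - <<'E'
from h import *
s=r.snapshot('scene');T=cam(s);u,v=px(s,T,(.655,-.16,.046));print(u,v)
a=cv2.resize(s['pixels'][v-28:v+28,u-35:u+35],None,fx=8,fy=8,interpolation=cv2.INTER_CUBIC)
w=cv2.imread('pics/w5.png')[...,::-1][:150,170:390]
o=np.zeros((600,560,3),np.uint8);o[:448]=a;o[450:600,:220]=w;save('c5',o)
E
```

```text
-25 1122 flange x [-24.8 -24.5  -8.5] z 40.688272456986425 shelf vis front -24.87817134418154
-15 1130 flange x [-24.7 -24.5  -8.5] z 40.91187640541919 shelf vis front -24.831253529373324
-5 1128 flange x [-24.7 -24.5  -8.5] z 40.712141500384476 shelf vis front -24.768649552140797
5 1144 flange x [-24.8 -24.5  -8.5] z 40.58812620254082 shelf vis front -24.843611350143306
15 1143 flange x [-24.7 -24.5  -8.5] z 40.8653026141583 shelf vis front -24.839520864125298
25 1131 flange x [-24.8 -24.5  -8.5] z 40.6269286810968 shelf vis front -24.95648199486807
193 228
```

View pics/c5.png

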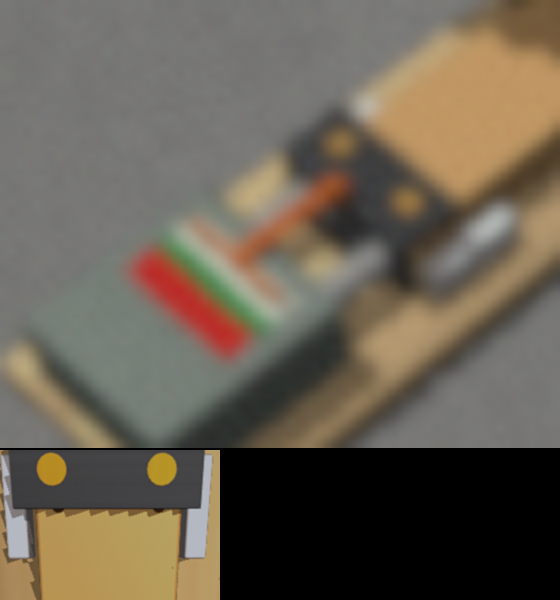

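Scene crop: pointer crossbar is in the white zone and the shelf's front is between the cheeks under the flange. The wrist crop shows it square, with the flange edge at −24.6 in my jig frame. The gap to the face is about 10 mm. I'll ease the downward press and go on.

Emit:
step_arm(motion=[{"dp":[0,0,-1],"twist":[0,0,0],"hand":-1},{"dp":[3,-0.7,-1],"twist":[0,0,0],"hand":-1},{"dp":[6,-0.7,-1],"twist":[0,0,0],"hand":-1},{"dp":[8,-0.7,-1],"twist":[0,0,0],"hand":-1},{"dp":[8,-0.7,-1],"twist":[0,0,0],"hand":-1}])

```text
clock: 9.55
tool_pos: [0.5373, -0.1253, 0.0441]
eef_rot: [0.99, -0.143, -0.006, 0.002]
contact_force: [-3.4, 0.7, -1.2]
opening: 0.56
finger_force: 40.0
```

```bash
python3 meas.py w6|head -3; python3 br.py w6
```

```text
[ 0.5373 -0.1253  0.0441] [ 0.9897 -0.143  -0.0062  0.0023] force [-3.3509  0.6695 -1.2492] 39.99983489513397
tcp in jig [-100.7443   -0.0714] tool yaw -16.438761391978932
tcp px [280 301]
-25 1684 flange x [-24.2 -23.6   1.6] z 40.69054198779871 shelf vis front -24.734577783997874
-15 1706 flange x [-24.2 -23.6   1.6] z 40.786453959614946 shelf vis front -24.692710058514827
-5 1669 flange x [-24.2 -23.6   1.5] z 40.68398624936317 shelf vis front -24.679365133666494
5 1695 flange x [-24.2 -23.5   1.5] z 40.700955165407535 shelf vis front -24.6697540582337
15 1711 flange x [-24.1 -23.5   1.6] z 40.79204556457311 shelf vis front -24.653367459712776
25 1698 flange x [-24.1 -23.5   1.6] z 40.665571353058276 shelf vis front -24.912030494086096
```

Emit:
step_arm(motion=[{"dp":[2,0,0],"twist":[0,0,0],"hand":-1},{"dp":[4,0,0],"twist":[0,0,0],"hand":-1},{"dp":[6,0,0],"twist":[0,0,0],"hand":-1},{"dp":[8,0,0],"twist":[0,0,0],"hand":-1},{"dp":[8,0,0],"twist":[0,0,0],"hand":-1}])

```text
clock: 10.42
tool_pos: [0.5439, -0.1273, 0.044]
eef_rot: [0.99, -0.143, -0.007, 0.002]
contact_force: [-5.6, 2.6, 1.0]
opening: 0.564
finger_force: 40.0
```

```bash
python3 meas.py w7|head -3; python3 br.py w7
```

```text
[ 0.5439 -0.1273  0.044 ] [ 0.9897 -0.1429 -0.0073  0.0023] force [-5.6107  2.6     1.0037] 40.00267267227173
tcp in jig [-93.8285  -0.1173] tool yaw -16.432961469864665
tcp px [280 301]
-25 1693 flange x [-17.1 -16.7   8.5] z 40.67234792929851 shelf vis front -17.83945404935317
-15 1704 flange x [-17.3 -16.7   8.5] z 40.75912131046137 shelf vis front -17.840520063008167
-5 1676 flange x [-17.3 -16.7   8.4] z 40.68122344471532 shelf vis front -17.87339482379128
5 1697 flange x [-17.2 -16.6   8.4] z 40.67842787622693 shelf vis front -17.831696143745813
15 1713 flange x [-17.2 -16.6   8.5] z 40.79011451530879 shelf vis front -17.86811763595068
25 1702 flange x [-17.2 -16.6   8.5] z 40.65408272792294 shelf vis front -17.76120675572819
```

Emit:
step_arm(motion=[{"dp":[1.5,0,0],"twist":[0,0,0],"hand":-1},{"dp":[2.8,0,0],"twist":[0,0,0],"hand":-1},{"dp":[2.8,0,0],"twist":[0,0,0],"hand":-1},{"dp":[2.8,0,0],"twist":[0,0,0],"hand":-1},{"dp":[2.8,0,0],"twist":[0,0,0],"hand":-1}])

```text
clock: 11.3
tool_pos: [0.5456, -0.1278, 0.044]
eef_rot: [0.99, -0.143, -0.008, 0.002]
contact_force: [-7.8, 3.1, 3.2]
opening: 0.561
finger_force: 40.0
```

```bash
python3 meas.py w8|head -3; python3 br.py w8; python3 an.py w8 33|grep -E 'shelf (1|z)'
python3 - <<'E'
from h import *
s=r.snapshot('scene');T=cam(s);u,v=193,228
a=cv2.resize(s['pixels'][v-28:v+28,u-35:u+35],None,fx=8,fy=8,interpolation=cv2.INTER_CUBIC)
w=cv2.imread('pics/w8.png')[...,::-1][:150,170:390]
o=np.zeros((600,560,3),np.uint8);o[:448]=a;o[450:600,:220]=w;save('c8',o)
E
```

```text
[ 0.5456 -0.1278  0.044 ] [ 0.9897 -0.1428 -0.0084  0.0023] force [-7.7846  3.0828  3.2173] 40.00524938106537
tcp in jig [-92.0878  -0.1422] tool yaw -16.425123136719165
tcp px [280 301]
-25 1694 flange x [-15.6 -14.9  10.2] z 40.66702098850489 shelf vis front -16.22635237412692
-15 1702 flange x [-15.5 -14.9  10.1] z 40.798275618476126 shelf vis front -16.088975126534017
-5 1687 flange x [-15.5 -14.9  10. ] z 40.69409973283003 shelf vis front -16.374433077151803
5 1699 flange x [-15.5 -14.9  10. ] z 40.658342968750624 shelf vis front -16.242715151509287
15 1711 flange x [-15.5 -14.9  10.1] z 40.83501325487873 shelf vis front -16.247508575077415
25 1706 flange x [-15.5 -14.9  10.2] z 40.70034303292531 shelf vis front -16.33484599974554
shelf z 32.96330485234063 front x -6.7339531884361605
shelf 100 x -19.208361705518563 y -24.125772382958093 25.218283846159096 gaps [] z 33.014835410273584
shelf 120 x -26.01016218596456 y -24.111895387045777 25.17341631482969 gaps [] z 33.08863292664518
shelf 140 x -33.03949976336747 y -24.041950120681353 25.30040033852503 gaps [] z 32.99415979371484
shelf 160 x -40.304277082210184 y -24.23920325697202 25.476000535917606 gaps [] z 32.94660735031721
shelf 180 x -47.8129714075464 y -24.379269155402035 25.430191028505103 gaps [] z 32.92180900192401
```

View pics/c8.png

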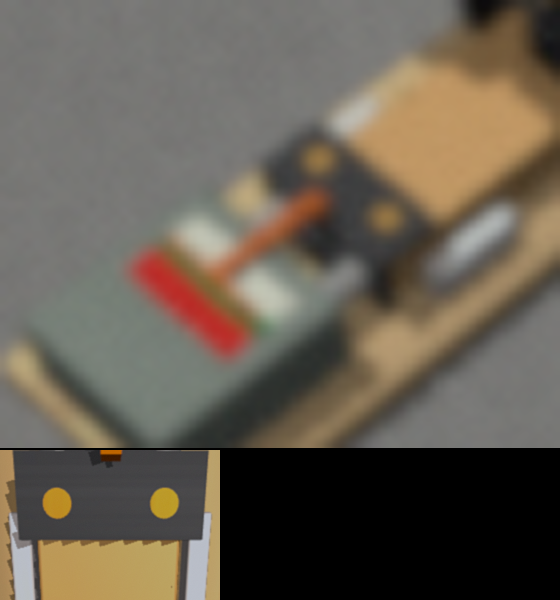

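The pointer crossbar now lies on the green band, at about 8.7 mm of travel and 8.3 N. The shelf is square and flat between the cheeks. I'll check that it holds steady.

Emit:
step_arm(motion=[{"dp":[0.3,0,0],"twist":[0,0,0],"hand":-1},{"dp":[0.3,0,0],"twist":[0,0,0],"hand":-1},{"dp":[0.3,0,0],"twist":[0,0,0],"hand":-1},{"dp":[0.3,0,0],"twist":[0,0,0],"hand":-1},{"dp":[0.3,0,0],"twist":[0,0,0],"hand":-1}])

```text
clock: 12.22
tool_pos: [0.5456, -0.1278, 0.044]
eef_rot: [0.99, -0.143, -0.009, 0.002]
contact_force: [-9.2, 3.5, 3.4]
opening: 0.563
finger_force: 40.0
```

```bash
python3 meas.py w9|head -3; python3 br.py w9|sed -n 3p; python3 -c "
from plant import r;print(r.finish_job())"
```

```text
[ 0.5456 -0.1278  0.044 ] [ 0.9897 -0.1428 -0.0086  0.0023] force [-9.1674  3.5201  3.4218] 40.00579118728638
tcp in jig [-92.0744  -0.1381] tool yaw -16.424706095999458
tcp px [280 301]
-5 1684 flange x [-15.5 -14.9  10. ] z 40.652854257214656 shelf vis front -16.299197962231226
the job is handed in; nothing more can be done
None
```

Job handed in at 12.2 s: the middle-sized light oak shelf is flat on the bed and butted square under the flange, the pointer is in the green (about 9 mm of travel, 9 to 10 N at the wrist), and the arm is still gripping and pushing.

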